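# Stand the round forming moulds on their baseboards

## Task

Three of the five moulds on the bench are round: stand each of them, upright, in the middle of the plywood baseboard that goes with its size (the largest mould on the largest board, the middle one on the middle-sized board, the smallest on the smallest). Set them down gently, without dropping them, and leave the square mould and the oblong mould where they stand.

Things in the scene. Friction and masses are not known exactly. Their poses are not given: they have to be found in the camera images.
- mould_large_centre (a point): large round mould: a loose upright disc-shaped block of cream tooling board, 60 mm in diameter, 50 mm tall, side straight up to 38 mm and its flat top's edge chamfered above that, a tiny dark vent hole in the top. Starts upright on the bench. This point is on its axis, half-way up (25 mm above its underside); z points up out of its top.
- mould_middle_centre (a point): middle-sized round mould: a loose upright disc-shaped block of cream tooling board, 46 mm in diameter, 50 mm tall, side straight up to 38 mm and its flat top's edge chamfered above that, a tiny dark vent hole in the top. Starts upright on the bench. This point is on its axis, half-way up (25 mm above its underside); z points up out of its top.
- mould_small_centre (a point): small round mould: a loose upright disc-shaped block of cream tooling board, 32 mm in diameter, 50 mm tall, side straight up to 38 mm and its flat top's edge chamfered above that, a tiny dark vent hole in the top. Starts upright on the bench. This point is on its axis, half-way up (25 mm above its underside); z points up out of its top.
- board_large: large baseboard: a square pale plywood board 140 x 140 mm, 15 mm thick, fixed flat on the bench, with a ring of twelve small dark vent holes round its middle and a screw at each corner. Origin at the centre of its underside (bench height); x and y along its edges, its top 15 mm above the origin.
- board_middle: middle-sized baseboard: a square pale plywood board 112 x 112 mm, 15 mm thick, fixed flat on the bench, with a ring of twelve small dark vent holes round its middle and a screw at each corner. Origin at the centre of its underside (bench height); x and y along its edges, its top 15 mm above the origin.
- board_small: small baseboard: a square pale plywood board 84 x 84 mm, 15 mm thick, fixed flat on the bench, with a ring of twelve small dark vent holes round its middle and a screw at each corner. Origin at the centre of its underside (bench height); x and y along its edges, its top 15 mm above the origin.
- mould_square_centre (a point): square mould, to be left alone: loose cream block 44 x 44 mm with a slightly smaller 36 x 36 mm step on top, 50 mm tall, standing on the bench. Point at its middle, 25 mm up; x and y along its sides.
- mould_oblong_centre (a point): oblong mould, to be left alone: loose cream block 74 mm long (its x), 34 mm wide (its y), with a half-round ridge on top, 48 mm tall, standing on the bench. Point at its middle, 24 mm up.
Not all that is in view belongs to the job. What is shaped like the part that bears mould_large_centre but red is not meant. Leave any orange look-alike of the part that bears mould_small_centre alone.

How it is judged:
By the outcome, as a careful person would: the job done as asked, in the order asked, and still so for the second after the job is handed in, with the robot touching nothing.
It also fails if it takes over 80 s, if anything falls off the work surface, if the arm or the gripper's body presses on something with over 40 N, if the wrist force passes 120 N, or if a joint passes its speed limit or range.

## Robot

A 6-joint arm with a two-finger parallel gripper is mounted at the origin on the work surface. World frame = base frame: x ahead of the robot, y to its left, z up, the work surface at z = 0. Lengths are in mm, angles in degrees, forces in N, time in s.
With the tool pointing down it reaches from about 350 to 850 mm from the base axis. Payload 8.1 kg.
Tool frame: the origin (TCP) lies between the finger pads; the fingertips stand 17 mm ahead of it and the grasp point (between the pads) lies 2 mm behind it; z points along the fingers, y is the line along which they close (so a half turn about z gives the same grasp; the last joint's range is limited). The gripper opens to 85 mm and grips with 20 to 120 N. Pads are 22 mm wide; open, the fingers measure 114 mm over their backs; the gripper's body (76 mm by 85 mm) begins 54 mm behind the grasp point. The pads swing forward as they close: fully open they stand 13 mm farther back than shut.
Start: joints at [-71.299, 7.471, 85.268, -0, 87.261, -4.893], TCP at [240.176, -549.837, 248.292] pointing down, gripper open.
Joint ranges: [-169.43, 169.43], [-51.17, 129.36], [1.28, 143.12], [-76.62, 256.62], [0, 156.53], [-152.29, 152.29]. Speed limits (degrees/s): [136.94, 136.94, 159.86, 180, 180, 180].

## Interface

Orientations are given as [roll, pitch, yaw] about the fixed x, y, z axes, in that order (R = Rz(yaw) Ry(pitch) Rx(roll)).
In Python, from bench import sense, snapshot, hand_in, trace, place_of gives the robot as it stands.
- The arm moves only by the shell command python3 -m handwheel 'ROWS' [FORCE]. ROWS is JSON, a list of rows, each a list of 7 numbers: the opening, from -1 (shut) to 1 (fully open), then the shift along the tool's x, y, z in cm, then the turn, a rotation vector about the tool's x, y, z in rad. A call has 1 to 12 rows; each row shifts and turns the commanded pose from where the row before left it, along the tool's axes as they then stand; what a row does not reach is not made up. A row lasts 1/12 s, in which the tool goes at most 41.7 mm and 7.16 degrees, less where a joint would pass 70% of its speed; a pose out of reach is approached as far as the arm can. A call with a gripper value outside its range is refused whole. The fingers move at their own pace and stop on an object; FORCE is the grip in N (left out, the last holds). Time passes only in rows, so rows that do not move let the fingers close. It gives the time, the measured TCP pose, the force, the opening and the grip force at its end, in the units of the state.
- sense(): the state, without advancing time (a new reading comes with each control period).
- snapshot(name): name is "scene" or "side" or "wrist"; returns a dict with "image" (480x640x3 uint8, red, green, blue), "intrinsics" (3x3 intrinsics, pixels), "R" (3x3) and "t" (3): a world point X has camera coordinates R X + t. Camera axes: x right, y down, z forward; pixel columns grow to the right and rows downward; lengths in mm; the calibration is good to about 2 mm. The wrist camera is an equidistant fisheye: a pixel r from the principal point sees the ray r / f radians off the axis. A picture is of the moment at which its call begins. There is no depth.
- hand_in(): hands the job in; it is judged then, once.
Trained networks look in a picture, given as the dict that the camera call returned (one of the last four; its "shot" number tells which), for a name from the list of things; names that differ only in an ending like _2 or _b are one class to them, and where a whole thing is asked for, a point or a joint stands for the part that bears it (a point fixed in the world has none). Each returns a list of dicts, best first, with "conf" (0 to 1); they miss things now and then, are a little off and sometimes report something else, mostly with a low value. They report only what shows in the picture. A call takes as long as a camera call. They do not tell look-alikes from the thing itself.
- trace(picture, query): "pixels" (480x640 bool, what is visible of it).
- place_of(picture, query): "location" ([x, y, z] in mm, in world coordinates, good to about 4 mm: a listed point, or the origin of a listed thing).
The state is a dict: "time": time; "joint_pos": joint angles; "qd": joint speeds; "joint_efforts": joint torques, N m; "tool_pos": TCP position; "tcp_rot": TCP orientation; "ft_force": force on the tool from outside, world axes, zero at the start; "wrist_torque": the same for the moment, N m; "finger_gap": finger opening in mm; "grip_force": force on a finger pad.
Only numpy, scipy, OpenCV 4.12 (cv2) and the standard library are available. Lean on these libraries where they do the work, as an engineer would, in place of code of your own. Each camera call takes 0.05 s, during which the arm holds its last target. There are 200 camera calls.

## Working session

There is one attempt and no reset: what is moved stays moved. The work goes in short steps, Python scripts to look and compute and a shell command to move; the robot and the scene stay as the last step left them, time stands still between calls to the robot, and variables do not carry over. Pictures are saved under pics/ and viewed, at most 14 in all, crops included, and the job is handed in when it is done.

```bash
mkdir -p pics; cat > h.py <<'E'
import numpy as np, cv2
from bench import sense, snapshot, hand_in, trace, place_of
def save(p,n,crop=None,k=1):
    im=p["image"][...,::-1]
    if crop: x0,y0,x1,y1=crop; im=im[y0:y1,x0:x1]
    cv2.imwrite(f"pics/{n}.png",cv2.resize(im,None,fx=k,fy=k,interpolation=cv2.INTER_CUBIC))
def proj(p,X):
    c=np.array(p["R"])@np.array(X,float)+np.array(p["t"]); u=np.array(p["intrinsics"])@c; return u[:2]/u[2]
def ray(p,uv,z):
    K=np.array(p["intrinsics"]);R=np.array(p["R"]);t=np.array(p["t"])
    d=R.T@np.linalg.solve(K,[uv[0],uv[1],1.]); o=-R.T@t
    return o+d*(z-o[2])/d[2]
E
python3 - <<'E'
from h import *
for c in ["scene","side"]:
    p=snapshot(c); save(p,c)
    print(c,(-np.array(p["R"]).T@np.array(p["t"])).round())
    for n in ["mould_large_centre","mould_middle_centre","mould_small_centre","board_large","board_middle","board_small","mould_square_centre","mould_oblong_centre"]:
        for r in place_of(p,n)[:3]: print(n,np.round(r["location"]),round(r["conf"],2),proj(p,r["location"]).round())
print(sense())
E
```

```text
scene [1234. -242.  643.]
mould_large_centre [551. 133.  26.] 0.58 [389. 255.]
mould_large_centre [441. 144.  26.] 0.55 [371. 223.]
mould_middle_centre [ 430. -150.   22.] 0.83 [231. 249.]
mould_small_centre [ 380. -293.   23.] 0.59 [155. 249.]
mould_small_centre [ 443. -286.   25.] 0.57 [161. 267.]
board_large [603. -18.   1.] 0.59 [323. 299.]
board_middle [ 620. -244.    3.] 0.93 [199. 336.]
board_small [634. 240.  -1.] 0.86 [458. 281.]
mould_square_centre [456.  19.  27.] 0.89 [317. 238.]
mould_oblong_centre [386. 298.  27.] 0.89 [424. 196.]
mould_oblong_centre [456.  23.  25.] 0.26 [319. 238.]
side [258. 464. 594.]
mould_large_centre [549. 130.  24.] 0.84 [241. 292.]
mould_large_centre [444. 142.  27.] 0.76 [298. 322.]
mould_large_centre [333. 130.  27.] 0.65 [373. 344.]
mould_middle_centre [ 428. -153.   23.] 0.58 [379. 203.]
mould_middle_centre [606. -15.   2.] 0.42 [258. 230.]
mould_small_centre [ 379. -300.   22.] 0.71 [429. 165.]
mould_small_centre [ 448. -287.   24.] 0.6 [393. 159.]
board_large [606. -18.   4.] 0.81 [259. 228.]
board_middle [ 621. -243.    0.] 0.88 [307. 159.]
board_small [637. 244.  -3.] 0.88 [152. 338.]
mould_square_centre [455.  21.  26.] 0.57 [326. 263.]
mould_oblong_centre [383. 294.  24.] 0.57 [286. 438.]
{'time': 0.9, 'joint_pos': array([-7.12982610e+01,  7.47010326e+00,  8.52689176e+01,  1.76396879e-03,
        8.72617541e+01, -4.89135973e+00]), 'qd': array([-0.03025893,  0.01425216, -0.01614526, -0.08955799,  0.10201566,
       -0.03028678]), 'joint_efforts': array([ 8.83478187e-04, -5.69306445e+01, -5.00867808e+01, -2.19155540e-04,
        9.26457978e-04,  5.22572705e-06]), 'tool_pos': array([ 240.18824921, -549.82157219,  248.29258687]), 'tcp_rot': array([-1.79999378e+02, -1.82161683e-03,  2.35930144e+01]), 'ft_force': array([-0.17227041, -0.71271981, -0.66114771]), 'wrist_torque': array([-0.01399523,  0.00089617, -0.01031507]), 'grip_force': 0.0, 'finger_gap': 85.66428227588823}
```

View pics/scene.png

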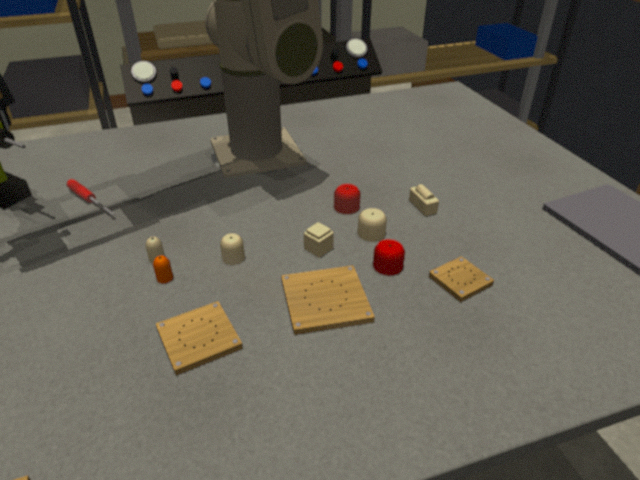

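View pics/side.png

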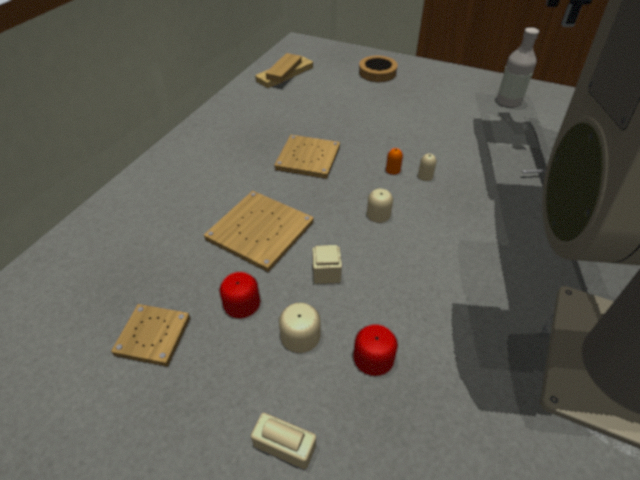

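The mould candidates, by scene pixel:
- **Large:** the cream one at (371,223). The ones at (389,256) and (347,198) are red, so they are not meant.
- **Middle:** (231,249), the only one.
- **Small:** the cream one at (155,249). The one at (162,268) is orange.

The side view agrees: cream large at (299,327), cream small at (427,166). I'll confirm this in one crop and start the approach.

```bash
python3 -c "
import cv2
i=cv2.imread('pics/scene.png')[180:300,130:420];cv2.imwrite('pics/crop.png',cv2.resize(i,None,fx=2.7,fy=2.7,interpolation=2))"
python3 -m handwheel '[[1,0,0,0,0,0,0.103],[1,0,0,0,0,0,0.103],[1,0,0,0,0,0,0.103],[1,0,0,0,0,0,0.103],[1,1.7,-3.6,0,0,0,0],[1,1.7,-3.6,0,0,0,0],[1,1.7,-3.6,0,0,0,0],[1,1.7,-3.6,0,0,0,0],[1,1.7,-3.6,0,0,0,0],[1,1.7,-3.6,0,0,0,0],[1,1.7,-3.6,0,0,0,0],[1,1.7,-3.6,0,0,0,0]]' 40
```

```text
time: 1.9
tool_pos: [376.6, -260.1, 248.5]
tcp_rot: [180.0, -0.0, -0.0]
ft_force: [0.9, -0.2, -0.8]
finger_gap: 85.1
grip_force: 0.0
```

View pics/crop.png

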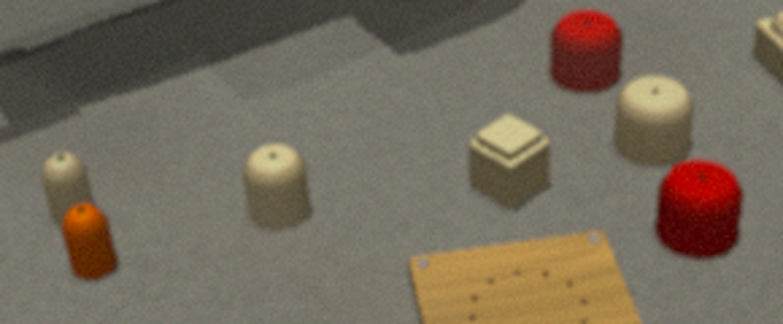

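The crop confirms it: the large cream mould sits between the two reds at crop (654,118), the middle one is at (276,185), and the small cream one is at (65,185) behind the orange one. I'll take a wrist look here, then carry on.

```bash
cat >> h.py <<'E'
def wray(p,uv,z):
    K=np.array(p["intrinsics"]);R=np.array(p["R"]);t=np.array(p["t"])
    m=np.array([(uv[0]-K[0,2])/K[0,0],(uv[1]-K[1,2])/K[1,1]]); th=np.linalg.norm(m)
    d=R.T@np.r_[m/max(th,1e-9)*np.sin(th),np.cos(th)]; o=-R.T@t
    return o+d*(z-o[2])/d[2]
def wlook(name,items,save_it=True):
    p=snapshot("wrist"); print("cam",(-np.array(p["R"]).T@np.array(p["t"])).round(),sense()["tool_pos"].round(1))
    if save_it: save(p,name)
    for n in items:
        for r in place_of(p,n)[:3]: print(n,np.round(r["location"],1),round(r["conf"],2))
    return p
E
python3 - <<'E'
from h import *
wlook("w1",["mould_middle_centre","mould_small_centre","board_middle","board_large"])
E
python3 -m handwheel '[[1,0.55,-3.36,0,0,0,0],[1,0.55,-3.36,0,0,0,0],[1,0.55,-3.36,0,0,0,0],[1,0.55,-3.36,0,0,0,0],[1,0.55,-3.36,0,0,0,0],[1,0.55,-3.36,0,0,0,0],[1,0.55,-3.36,0,0,0,0],[1,0.55,-3.36,0,0,0,0],[1,0.55,-3.36,0,0,0,0],[1,0.55,-3.36,0,0,0,0],[1,0.55,-3.36,0,0,0,0],[1,0.55,-3.36,0,0,0,0]]'
python3 -m handwheel '[[1,0,0,0,0,0,0],[1,0,0,0,0,0,0]]'
python3 - <<'E'
from h import *
p=wlook("w2",["mould_large_centre","board_large","board_small"])
E
```

```text
cam [ 456. -260.  374.] [ 379.5 -254.4  248.6]
mould_middle_centre [ 426.6 -147.2   24. ] 0.88
mould_small_centre [ 381.4 -294.5   24.7] 0.96
mould_small_centre [ 443.1 -281.2   25. ] 0.67
board_large [601.6 -14.5  -0.7] 0.82
time: 3.15
tool_pos: [443.2, 141.5, 248.4]
tcp_rot: [180.0, -0.0, -0.2]
ft_force: [0.7, -0.4, 0.1]
finger_gap: 85.0
grip_force: 0.0
time: 3.32
tool_pos: [442.8, 141.4, 248.0]
tcp_rot: [180.0, 0.0, 0.1]
ft_force: [-0.2, -0.4, -0.1]
finger_gap: 85.2
grip_force: 0.0
cam [523. 142. 374.] [442.7 140.5 248. ]
mould_large_centre [554.3 133.2  21.9] 0.97
mould_large_centre [331.2 131.3  23.5] 0.82
mould_large_centre [441.6 147.6  23.5] 0.74
board_large [ 6.043e+02 -1.510e+01 -6.000e-01] 0.94
board_small [639.1 242.1   2.6] 0.66
```

View pics/w2.png

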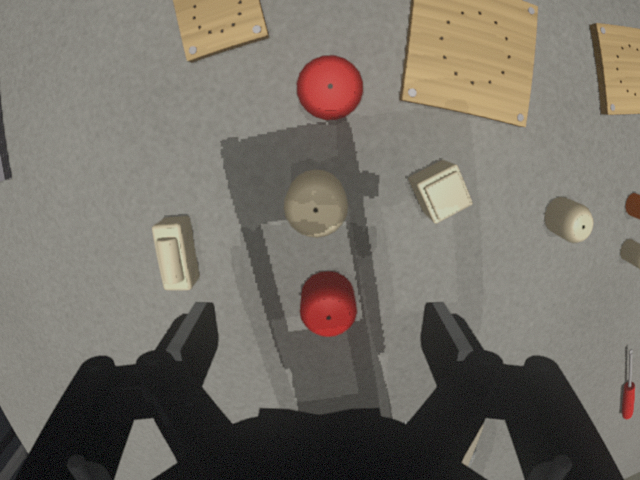

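w2 shows the large cream mould's vent hole at (315.5,210), with the reds at (330,87) and (328,303). The middle mould's vent hole is at (583,227), and the large board's ring is centred near (476,48).

```bash
cat >> h.py <<'E'
def darkholes(p,region,maxarea=60):
    x0,y0,x1,y1=region
    g=cv2.cvtColor(p["image"],cv2.COLOR_RGB2GRAY)[y0:y1,x0:x1]
    bh=cv2.morphologyEx(g,cv2.MORPH_BLACKHAT,np.ones((9,9)))
    n,l,s,c=cv2.connectedComponentsWithStats((bh>35).astype(np.uint8))
    return [(c[i]+[x0,y0]).round(1).tolist() for i in range(1,n) if 3<=s[i,4]<=maxarea]
E
python3 - <<'E'
from h import *
p=snapshot("wrist")
print("large hole",wray(p,(315.5,210),50),"mid",wray(p,(583,227),50))
h=darkholes(p,(430,5,520,95)); print(len(h))
w=np.array([wray(p,q,15)[:2] for q in h]); print(w.round(1).tolist())
e=cv2.minEnclosingCircle(w.astype(np.float32)); print(e)
m=darkholes(p,(300,195,332,225)); print(m,[wray(p,q,50).round(1) for q in m])
for r in trace(p,"board_large")[:1]:
    c=cv2.minAreaRect(np.argwhere(r["pixels"])[:,::-1].astype(np.float32)); print(r["conf"],c)
E
```

```text
large hole [441.08589126 142.81573792  50.        ] mid [ 425.93741311 -151.00029405   50.        ]
12
[[642.4, -20.3], [639.1, -0.8], [626.8, 14.7], [634.6, -38.4], [609.1, 22.2], [619.2, -50.9], [599.5, -53.6], [589.4, 19.0], [581.6, -46.0], [574.0, 7.0], [566.6, -11.3], [569.4, -30.7]]
((604.50244140625, -15.727005004882812), 38.18425750732422)
[[313.3, 209.7]] [array([441.4, 144.8,  50. ])]
0.93 ((466.846435546875, 56.30545425415039), (129.46009826660156, 124.72801971435547), 6.709836959838867)
```

```bash
python3 -m handwheel '[[1,-0.1,-0.3,0,0,0,0],[1,0,0,3.2,0,0,0],[1,0,0,3.2,0,0,0],[1,0,0,3.2,0,0,0],[1,0,0,3.2,0,0,0],[1,0,0,3.2,0,0,0],[1,0,0,2.6,0,0,0],[1,0,0,2,0,0,0],[1,0,0,1.2,0,0,0],[1,0,0,0.8,0,0,0],[1,0,0,0,0,0,0]]'
python3 -m handwheel '[[-1,0,0,0,0,0,0],[-1,0,0,0,0,0,0],[-1,0,0,0,0,0,0],[-1,0,0,0,0,0,0],[-1,0,0,0,0,0,0],[-1,0,0,0,0,0,0],[-1,0,0,0,0,0,0],[-1,0,0,0,0,0,0]]' 40
```

```text
time: 4.53
tool_pos: [439.9, 143.8, 20.6]
tcp_rot: [180.0, 0.2, -0.0]
ft_force: [-0.8, -0.5, 1.3]
finger_gap: 85.2
grip_force: 0.0
time: 5.2
tool_pos: [442.7, 144.6, 24.0]
tcp_rot: [-180.0, -0.2, -0.0]
ft_force: [-1.8, 0.4, 6.6]
finger_gap: 58.9
grip_force: 43.6
```

```bash
python3 -m handwheel '[[-1,0,0,-1,0,0,0],[-1,0,0,-3,0,0,0],[-1,0,0,-3,0,0,0],[-1,0,0,-3,0,0,0],[-1,2.7,2.65,0,0,0,0],[-1,2.7,2.65,0,0,0,0],[-1,2.7,2.65,0,0,0,0],[-1,2.7,2.65,0,0,0,0],[-1,2.7,2.65,0,0,0,0],[-1,2.7,2.65,0,0,0,0],[-1,0,0,0,0,0,0],[-1,0,0,0,0,0,0]]'
python3 - <<'E'
from h import *
p=wlook("w3",["mould_large_centre","board_large"])
h=darkholes(p,(240,0,400,480)); print(h,[wray(p,q,150-25).round(1) for q in h][:6])
for _ in range(3): snapshot("side"); print(sense()["tool_pos"].round(1))
E
```

```text
time: 6.2
tool_pos: [604.2, -16.4, 122.7]
tcp_rot: [180.0, -0.0, -0.2]
ft_force: [-0.5, 0.3, -1.1]
finger_gap: 58.7
grip_force: 43.7
cam [684. -17. 249.] [603.4 -15.3 122.6]
mould_large_centre [555.6 136.5  24.2] 0.73
mould_large_centre [603.  -12.6 122.6] 0.71
mould_large_centre [382.3 293.8  23.4] 0.36
board_large [602.3 -13.   -1. ] 0.97
[[240.5, 124.5], [260.5, 126.5], [286.6, 128.9], [311.8, 131.6], [326.0, 134.0], [337.0, 135.0], [364.0, 138.4], [384.8, 141.3], [398.0, 144.0], [324.8, 185.0], [294.2, 189.2], [353.0, 196.1], [270.7, 207.9], [398.0, 210.0], [371.0, 219.5], [261.1, 235.0], [374.0, 247.5], [266.4, 261.8], [245.7, 297.9], [392.6, 298.8], [240.7, 320.7], [398.4, 324.2], [240.8, 366.7], [313.4, 371.2], [324.6, 371.5], [397.9, 395.3], [240.8, 396.5]] [array([682.8,   9.4, 125. ]), array([681.8,   2.6, 125. ]), array([680.8,  -6. , 125. ]), array([679.8, -14.3, 125. ]), array([679., -19., 125.]), array([678.7, -22.6, 125. ])]
[602.7 -13.8 122.7]
[602.7 -13.7 122.8]
[602.8 -13.7 122.8]
```

View pics/w3.png

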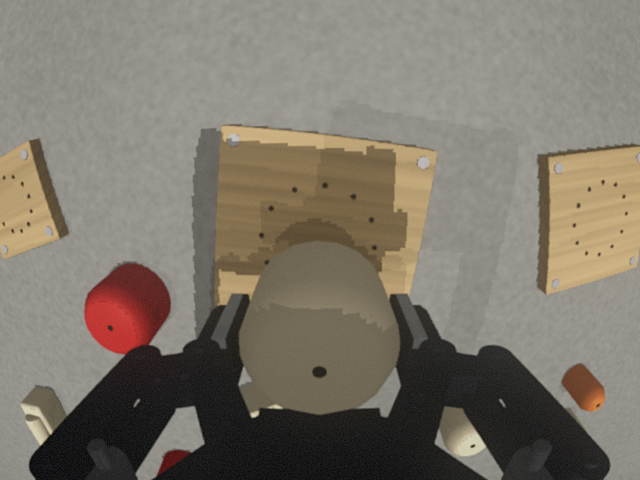

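w3 shows the large mould held with its vent hole at (319.5,371.5). Seven of the large board's ring holes, (262,235) to (374,247), are visible, and the middle board's full ring is on the right near (602,218). I'll compute the offset.

```bash
cat >> h.py <<'E'
from scipy.optimize import least_squares
def ring(p,hs,r=None):
    w=np.array([wray(p,q,15)[:2] for q in hs]); c0=np.r_[w.mean(0),r or 35]
    f=lambda c: np.hypot(*(w-c[:2]).T)-(r or c[2])
    s=least_squares(f,c0); return s.x.round(1),np.abs(s.fun).max().round(1)
E
python3 - <<'E'
from h import *
p=snapshot("wrist"); print(sense()["tool_pos"])
print("mould",wray(p,(319.5,371.5),150))
hs=[q for q in darkholes(p,(255,178,382,270)) if np.hypot(q[0]-318,q[1]-240)<70]; print(hs)
L=[[294.2,189.2],[324.8,185],[353,196.1],[270.7,207.9],[371,219.5],[261.1,235],[374,247.5],[266.4,261.8]]
print("L",ring(p,L,38.2),ring(p,L))
m=darkholes(p,(565,172,635,265)); print(len(m),"M",ring(p,m))
E
```

```text
[602.91208792 -13.79156349 122.79280214]
mould [602.79593386 -13.87127861 150.        ]
[[329.2, 183.0], [298.7, 187.0], [357.5, 194.2], [275.1, 205.7], [375.4, 217.4], [265.2, 232.6], [378.0, 245.5], [270.0, 259.0]]
L (array([602.6, -12.9,  38.2]), np.float64(0.2)) (array([602.7, -12.8,  38.1]), np.float64(0.1))
13 M (array([ 619.2, -249.4,   33.3]), np.float64(24.8))
```

```bash
python3 -m handwheel '[[-1,0.15,0.18,2,0,0,0],[-1,0,0,2.5,0,0,0],[-1,0,0,2,0,0,0],[-1,0,0,1,0,0,0],[-1,0,0,0.5,0,0,0],[-1,0,0,0.2,0,0,0],[-1,0,0,0,0,0,0],[-1,0,0,0,0,0,0]]'
python3 -m handwheel '[[-1,0,0,0.1,0,0,0],[-1,0,0,0.1,0,0,0],[-1,0,0,0,0,0,0]]'
```

```text
time: 7.22
tool_pos: [605.8, -16.5, 41.8]
tcp_rot: [180.0, -0.1, -0.0]
ft_force: [-0.6, 0.1, -1.5]
finger_gap: 59.0
grip_force: 43.7
time: 7.47
tool_pos: [605.5, -16.6, 39.1]
tcp_rot: [180.0, -0.1, -0.0]
ft_force: [0.8, -0.0, 0.3]
finger_gap: 59.1
grip_force: 43.8
```

```bash
python3 -m handwheel '[[-1,0,0,0.05,0,0,0],[-1,0,0,0.05,0,0,0],[-1,0,0,0,0,0,0],[-1,0,0,0,0,0,0]]'
python3 -m handwheel '[[-1,0,0,0.05,0,0,0],[-1,0,0,0.05,0,0,0],[-1,0,0,0,0,0,0],[-1,0,0,0,0,0,0]]'
```

```text
time: 7.8
tool_pos: [605.5, -16.6, 39.0]
tcp_rot: [180.0, -0.1, -0.0]
ft_force: [-4.4, 0.1, 9.7]
finger_gap: 58.9
grip_force: 44.7
time: 8.13
tool_pos: [605.5, -16.6, 39.0]
tcp_rot: [180.0, -0.1, -0.0]
ft_force: [-8.9, 1.0, 19.0]
finger_gap: 58.9
grip_force: 45.4
```

```bash
python3 -m handwheel '[[-1,0,0,-0.15,0,0,0],[0.42,0,0,0,0,0,0],[0.5,0,0,0,0,0,0],[0.6,0,0,0,0,0,0],[1,0,0,0,0,0,0],[1,0,0,0,0,0,0],[1,0,0,0,0,0,0],[1,0,0,-1,0,0,0],[1,0,0,-4,0,0,0],[1,0,0,-4,0,0,0],[1,0,0,-4,0,0,0],[1,0,0,0,0,0,0]]'
python3 -m handwheel '[[1,-2.7,2.15,0,0,0,0],[1,-2.7,2.15,0,0,0,0],[1,-2.7,2.15,0,0,0,0],[1,-2.7,2.15,0,0,0,0],[1,-2.7,2.15,0,0,0,0],[1,-2.7,2.15,0,0,0,0],[1,-1.5,0.5,0,0,0,0],[1,0,0,0,0,0,0],[1,0,0,0,0,0,0],[1,0,0,0,0,0,0]]'
python3 - <<'E'
from h import *
p=wlook("w4",["mould_large_centre","mould_middle_centre","board_middle"])
print(darkholes(p,(200,100,560,300)))
E
```

```text
time: 9.13
tool_pos: [610.0, -17.0, 179.3]
tcp_rot: [179.9, -0.9, -0.0]
ft_force: [1.2, -0.6, 1.0]
finger_gap: 85.4
grip_force: 0.0
time: 9.97
tool_pos: [428.4, -150.4, 168.5]
tcp_rot: [180.0, -0.1, -0.0]
ft_force: [0.8, -1.4, -0.6]
finger_gap: 85.5
grip_force: 0.0
cam [ 508. -150.  294.] [ 428.6 -150.2  168.3]
mould_large_centre [329.9 130.6  22.6] 0.87
mould_large_centre [603.9 -13.1  36.9] 0.83
mould_large_centre [557.1 131.5  25.6] 0.71
mould_middle_centre [ 425.2 -145.    21.5] 0.83
[[369.5, 166.0], [385.4, 175.4], [508.4, 197.2], [501.5, 212.6], [395.3, 218.7], [388.0, 222.4], [487.7, 225.6], [316.5, 237.5], [200.7, 261.5], [498.6, 292.5], [476.7, 293.3], [504.7, 298.7]]
```

View pics/w4.png

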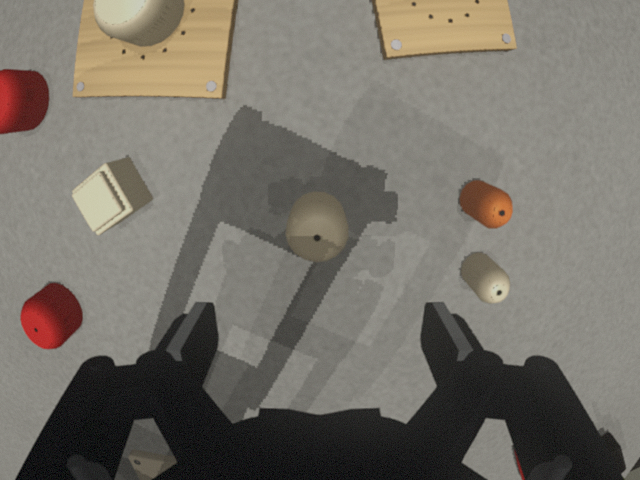

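w4 shows the large mould standing on its board, the middle mould's vent hole at (316.5,237.5), and the small cream one's at (498.6,292.5). The orange one is at (487,204).

```bash
python3 - <<'E'
from h import *
p=snapshot("wrist"); print(sense()["tool_pos"])
print("mid",wray(p,(316.5,237.5),50),"small",wray(p,(498.6,292.5),50))
E
```

```text
[ 428.2593971  -150.01713817  167.74511598]
mid [ 427.4888543  -148.21238493   50.        ] small [ 381.15164528 -293.50804704   50.        ]
```

```bash
python3 -m handwheel '[[1,-0.1,-0.15,2,0,0,0],[1,0,0,3.2,0,0,0],[1,0,0,3.2,0,0,0],[1,0,0,2.8,0,0,0],[1,0,0,1.8,0,0,0],[1,0,0,1,0,0,0],[1,0,0,0.5,0,0,0],[1,0,0,0,0,0,0],[1,0,0,0,0,0,0]]'
python3 -m handwheel '[[-1,0,0,0,0,0,0],[-1,0,0,0,0,0,0],[-1,0,0,0,0,0,0],[-1,0,0,0,0,0,0],[-1,0,0,0,0,0,0],[-1,0,0,0,0,0,0],[-1,0,0,0,0,0,0],[-1,0,0,0,0,0,0],[-1,0,0,0,0,0,0]]' 40
```

```text
time: 10.97
tool_pos: [427.6, -149.3, 23.7]
tcp_rot: [180.0, -0.1, 0.0]
ft_force: [0.0, 0.7, 1.2]
finger_gap: 85.4
grip_force: 0.0
time: 11.72
tool_pos: [427.6, -149.4, 24.0]
tcp_rot: [180.0, -0.1, -0.0]
ft_force: [-1.5, -0.4, 7.3]
finger_gap: 45.3
grip_force: 40.3
```

```bash
python3 -m handwheel '[[-1,0,0,-1,0,0,0],[-1,0,0,-3,0,0,0],[-1,0,0,-3,0,0,0],[-1,0,0,-3,0,0,0],[-1,2.75,1.35,0,0,0,0],[-1,2.75,1.35,0,0,0,0],[-1,2.75,1.35,0,0,0,0],[-1,2.75,1.35,0,0,0,0],[-1,2.75,1.35,0,0,0,0],[-1,2.75,1.35,0,0,0,0],[-1,2.75,1.35,0,0,0,0]]'
python3 -m handwheel '[[-1,0,0,0,0,0,0],[-1,0,0,0,0,0,0],[-1,0,0,0,0,0,0]]'
python3 - <<'E'
from h import *
p=wlook("w5",["mould_middle_centre","board_middle"])
hs=[q for q in darkholes(p,(230,130,410,300))]; print(hs)
print(darkholes(p,(290,340,350,400)),sense()["tool_pos"])
print(wray(p,(319.5,371.5),150), ring(p,hs,33.3))
E
```

```text
time: 12.63
tool_pos: [620.4, -244.1, 123.4]
tcp_rot: [180.0, -0.0, -0.0]
ft_force: [0.3, -0.8, 0.5]
finger_gap: 45.1
grip_force: 41.2
time: 12.88
tool_pos: [618.8, -243.3, 122.8]
tcp_rot: [-180.0, 0.1, -0.0]
ft_force: [0.2, 0.0, 0.6]
finger_gap: 44.7
grip_force: 41.2
cam [ 699. -243.  249.] [ 618.6 -243.2  123.1]
mould_middle_centre [ 617.8 -241.   121.2] 0.72
board_middle [ 623.7 -245.5    2.2] 0.71
[[375.2, 155.0], [313.9, 191.4], [338.8, 193.3], [291.4, 202.0], [358.9, 207.4], [278.0, 221.5], [368.6, 228.9], [276.9, 244.6], [365.6, 251.6], [395.3, 284.3], [262.6, 296.0], [375.1, 296.5], [391.3, 298.7]]
[[313.0, 369.2], [325.0, 368.9]] [ 618.66376961 -243.12917008  123.54654408]
[ 618.82642962 -243.46083596  150.        ] (array([ 613.1, -252.4,   33.3]), np.float64(34.9))
```

View pics/w5.png

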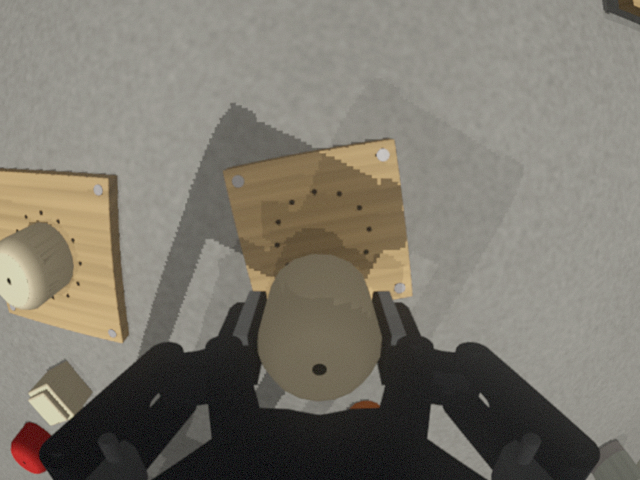

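w5 shows the middle mould held, vent hole at (319.5,369.5), with eight ring holes of its board visible from (278,221) to (366,252).

```bash
python3 - <<'E'
from h import *
p=snapshot("wrist"); print(sense()["tool_pos"])
hs=[q for q in darkholes(p,(265,180,380,262))]; print(len(hs))
print(wray(p,(319.5,369.5),150), ring(p,hs),ring(p,hs,31))
E
```

```text
[ 618.77554722 -243.20037472  123.63185435]
8
[ 618.92766262 -243.29562612  150.        ] (array([ 621.7, -245.5,   31. ]), np.float64(0.2)) (array([ 621.7, -245.5,   31. ]), np.float64(0.2))
```

```bash
python3 -m handwheel '[[-1,0.28,0.22,2,0,0,0],[-1,0,0,2.5,0,0,0],[-1,0,0,2,0,0,0],[-1,0,0,1,0,0,0],[-1,0,0,0.5,0,0,0],[-1,0,0,0.2,0,0,0],[-1,0,0,0.1,0,0,0],[-1,0,0,0,0,0,0],[-1,0,0,0,0,0,0]]'
python3 -m handwheel '[[-1,0,0,0.05,0,0,0],[-1,0,0,0.05,0,0,0],[-1,0,0,0,0,0,0]]'
python3 -m handwheel '[[-1,0,0,0.05,0,0,0],[-1,0,0,0,0,0,0]]'
```

```text
time: 13.83
tool_pos: [623.0, -246.2, 41.4]
tcp_rot: [179.9, -0.1, -0.0]
ft_force: [-0.5, -0.1, -0.1]
finger_gap: 45.0
grip_force: 41.2
time: 14.08
tool_pos: [622.2, -245.8, 39.2]
tcp_rot: [180.0, -0.0, -0.0]
ft_force: [-0.7, -1.2, -0.3]
finger_gap: 44.8
grip_force: 41.3
time: 14.25
tool_pos: [622.2, -245.8, 39.1]
tcp_rot: [180.0, -0.0, -0.0]
ft_force: [-2.7, 0.3, 4.7]
finger_gap: 44.8
grip_force: 41.7
```

```bash
python3 -m handwheel '[[0.1,0,0,0,0,0,0],[0.18,0,0,0,0,0,0],[0.3,0,0,0,0,0,0],[1,0,0,0,0,0,0],[1,0,0,0,0,0,0],[1,0,0,0,0,0,0],[1,0,0,0,0,0,0],[1,0,0,-1,0,0,0],[1,0,0,-4,0,0,0],[1,0,0,-4,0,0,0],[1,0,0,-4,0,0,0],[1,0,0,0,0,0,0]]'
python3 -m handwheel '[[1,-3,0.6,0,0,0,0],[1,-3,0.6,0,0,0,0],[1,-3,0.6,0,0,0,0],[1,-3,0.6,0,0,0,0],[1,-3,0.6,0,0,0,0],[1,-3,0.6,0,0,0,0],[1,-3,0.6,0,0,0,0],[1,-3,0.6,0,0,0,0],[1,0,0,0,0,0,0],[1,0,0,0,0,0,0],[1,0,0,0,0,0,0],[1,0,0,0,0,0,0]]'
python3 - <<'E'
from h import *
p=wlook("w6",["mould_middle_centre","mould_small_centre"])
h=darkholes(p,(280,140,360,290)); print(h,[wray(p,q,50).round(1) for q in h],sense()["tool_pos"])
E
```

```text
time: 15.25
tool_pos: [626.7, -248.0, 180.7]
tcp_rot: [179.6, -0.8, -0.0]
ft_force: [1.3, -0.2, 2.4]
finger_gap: 85.5
grip_force: 0.0
time: 16.25
tool_pos: [383.0, -293.7, 168.9]
tcp_rot: [180.0, -0.1, 0.0]
ft_force: [0.6, -1.1, 0.8]
finger_gap: 85.5
grip_force: 0.0
cam [ 463. -294.  295.] [ 383.  -293.6  168.7]
mould_small_centre [ 377.7 -296.8   25.3] 0.79
mould_small_centre [ 443.8 -279.4   28. ] 0.76
[[305.7, 143.4], [327.6, 143.1], [319.7, 238.6]] [array([ 446.6, -285.1,   50. ]), array([ 446.8, -299.4,   50. ]), array([ 381.1, -294.3,   50. ])] [ 382.8172398  -293.45342761  168.38271453]
```

View pics/w6.png

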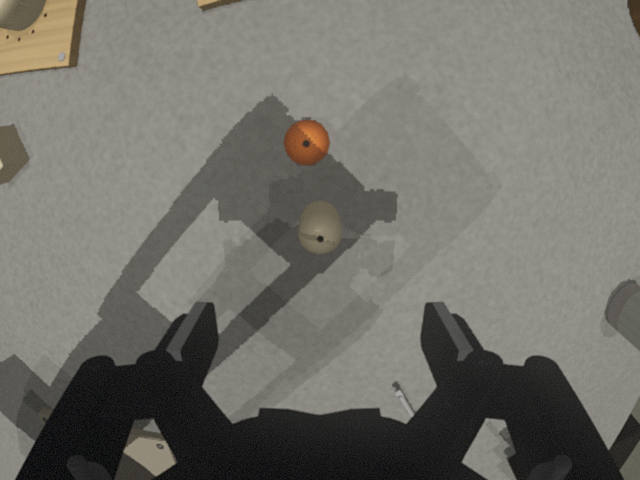

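w6 shows the small cream mould centred below the gripper, vent hole at (319.7,238.6), and the orange one ahead at (306,143), clear of the fingers.

```bash
python3 -m handwheel '[[1,-0.17,0.07,2,0,0,0],[1,0,0,3.2,0,0,0],[1,0,0,3.2,0,0,0],[1,0,0,2.8,0,0,0],[1,0,0,1.8,0,0,0],[1,0,0,1,0,0,0],[1,0,0,0.5,0,0,0],[1,0,0,0,0,0,0],[1,0,0,0,0,0,0]]'
python3 -m handwheel '[[-1,0,0,0,0,0,0],[-1,0,0,0,0,0,0],[-1,0,0,0,0,0,0],[-1,0,0,0,0,0,0],[-1,0,0,0,0,0,0],[-1,0,0,0,0,0,0],[-1,0,0,0,0,0,0],[-1,0,0,0,0,0,0],[-1,0,0,0,0,0,0],[-1,0,0,0,0,0,0],[-1,0,0,0,0,0,0]]' 40
```

```text
time: 17.15
tool_pos: [381.1, -294.9, 24.3]
tcp_rot: [180.0, -0.1, 0.0]
ft_force: [-0.3, 0.2, 0.5]
finger_gap: 85.5
grip_force: 0.0
time: 18.07
tool_pos: [380.7, -294.7, 24.1]
tcp_rot: [180.0, -0.0, -0.0]
ft_force: [-1.5, 0.9, 6.0]
finger_gap: 30.8
grip_force: 39.6
```

```bash
python3 -m handwheel '[[-1,0,0,-1,0,0,0],[-1,0,0,-3.5,0,0,0],[-1,0,0,-3.5,0,0,0],[-1,0,0,-3.5,0,0,0],[-1,0,0,-3.5,0,0,0],[-1,1.6,-3.35,0,0,0,0],[-1,1.6,-3.35,0,0,0,0],[-1,1.6,-3.35,0,0,0,0],[-1,1.6,-3.35,0,0,0,0],[-1,1.6,-3.35,0,0,0,0],[-1,1.6,-3.35,0,0,0,0]]'
python3 -m handwheel '[[-1,1.6,-3.35,0,0,0,0],[-1,1.6,-3.35,0,0,0,0],[-1,1.6,-3.35,0,0,0,0],[-1,1.6,-3.35,0,0,0,0],[-1,1.6,-3.35,0,0,0,0],[-1,1.6,-3.35,0,0,0,0],[-1,1.6,-3.35,0,0,0,0],[-1,1.6,-3.35,0,0,0,0],[-1,1.6,-3.35,0,0,0,0],[-1,1.6,-3.35,0,0,0,0]]'
python3 -m handwheel '[[-1,0,0,3,0,0,0],[-1,0,0,2,0,0,0],[-1,0,0,0,0,0,0],[-1,0,0,0,0,0,0],[-1,0,0,0,0,0,0],[-1,0,0,0,0,0,0]]'
python3 - <<'E'
from h import *
p=wlook("w7",["mould_small_centre","board_small"])
print(darkholes(p,(250,150,400,310)))
print(darkholes(p,(290,340,350,400)),sense()["tool_pos"])
E
```

```text
time: 18.98
tool_pos: [476.8, -91.7, 174.1]
tcp_rot: [180.0, -0.0, -0.0]
ft_force: [1.1, 0.5, -0.9]
finger_gap: 30.6
grip_force: 39.8
time: 19.82
tool_pos: [636.7, 243.4, 173.8]
tcp_rot: [180.0, 0.0, -0.0]
ft_force: [0.8, -0.2, 0.4]
finger_gap: 31.0
grip_force: 39.8
time: 20.32
tool_pos: [637.6, 241.4, 125.9]
tcp_rot: [-179.9, -0.2, -0.0]
ft_force: [-0.1, -0.3, -0.7]
finger_gap: 30.6
grip_force: 39.9
cam [717. 241. 252.] [637.7 241.5 126. ]
mould_small_centre [638.3 240.1 126.8] 0.82
board_small [637.4 239.7   2.7] 0.79
[[310.9, 207.6], [329.7, 208.1], [294.4, 216.6], [345.7, 217.6], [285.3, 231.9], [354.3, 233.4], [285.3, 249.5], [353.5, 250.5], [397.0, 257.5], [294.5, 264.3], [343.5, 264.8], [251.1, 287.1], [390.5, 308.5]]
[[319.0, 363.0], [313.2, 367.9], [325.4, 368.0], [290.7, 382.2], [305.0, 398.4]] [637.39452368 241.45568693 125.33544585]
```

View pics/w7.png

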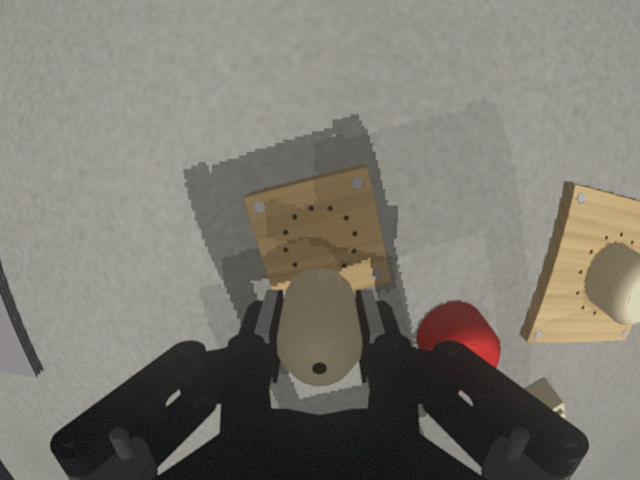

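w7 shows the small mould held, vent hole at (319.3,368.3), over its board with ten ring holes visible from (285,232) to (354,250). The red mould is clear at (458,345).

```bash
python3 - <<'E'
from h import *
p=snapshot("wrist"); print(sense()["tool_pos"])
hs=[q for q in darkholes(p,(275,200,365,270))]; print(len(hs))
print(wray(p,(319.3,368.3),151), ring(p,hs))
E
```

```text
[637.17159716 241.4732677  124.90738365]
10
[637.48835624 241.35302532 151.        ] (array([636.6, 241.3,  24. ]), np.float64(0.1))
```

```bash
python3 -m handwheel '[[-1,-0.09,0,2,0,0,0],[-1,0,0,2.5,0,0,0],[-1,0,0,2,0,0,0],[-1,0,0,1,0,0,0],[-1,0,0,0.5,0,0,0],[-1,0,0,0.2,0,0,0],[-1,0,0,0.1,0,0,0],[-1,0,0,0,0,0,0],[-1,0,0,0,0,0,0]]'
python3 -m handwheel '[[-1,0,0,0.05,0,0,0],[-1,0,0,0.05,0,0,0],[-1,0,0,0,0,0,0]]'
python3 -m handwheel '[[-1,0,0,0.05,0,0,0],[-1,0,0,0,0,0,0]]'
```

```text
time: 21.27
tool_pos: [636.6, 241.9, 41.9]
tcp_rot: [-180.0, -0.1, -0.0]
ft_force: [0.3, 0.6, -0.1]
finger_gap: 30.5
grip_force: 39.9
time: 21.52
tool_pos: [635.8, 241.6, 39.7]
tcp_rot: [-180.0, -0.0, -0.0]
ft_force: [-0.9, 0.2, -0.9]
finger_gap: 30.9
grip_force: 39.9
time: 21.68
tool_pos: [635.7, 241.6, 39.2]
tcp_rot: [-180.0, -0.0, -0.0]
ft_force: [-0.7, -1.0, 1.6]
finger_gap: 30.8
grip_force: 40.0
```

```bash
python3 -m handwheel '[[-1,0,0,0.03,0,0,0],[-1,0,0,0,0,0,0],[-0.22,0,0,0,0,0,0],[-0.14,0,0,0,0,0,0],[0,0,0,0,0,0,0],[1,0,0,0,0,0,0],[1,0,0,0,0,0,0],[1,0,0,0,0,0,0],[1,0,0,0,0,0,0],[1,0,0,0,0,0,0]]'
python3 -m handwheel '[[1,0,0,-2,0,0,0],[1,0,0,-4,0,0,0],[1,0,0,-4,0,0,0],[1,0,0,-4,0,0,0],[1,-2,3,-3,0,0,0],[1,-3,3,0,0,0,0],[1,-3,3,0,0,0,0],[1,-3,3,0,0,0,0],[1,-2,3,0,0,0,0],[1,-1,2,0,0,0,0],[1,0,0,0,0,0,0],[1,0,0,0,0,0,0]]'
python3 - <<'E'
from h import *
p=wlook("w8",["board_large"]); pickle=__import__("pickle").dump(p,open("w8.pkl","wb"))
s=snapshot("side"); save(s,"side2")
E
```

```text
time: 22.52
tool_pos: [635.6, 241.6, 38.5]
tcp_rot: [-180.0, 0.0, -0.0]
ft_force: [0.6, -0.4, -0.2]
finger_gap: 85.6
grip_force: 0.0
time: 23.52
tool_pos: [499.2, 75.7, 205.6]
tcp_rot: [-180.0, -0.1, -0.1]
ft_force: [0.1, 0.5, -0.1]
finger_gap: 85.6
grip_force: 0.0
cam [579.  75. 332.] [499.7  76.5 205.6]
```

View pics/w8.png

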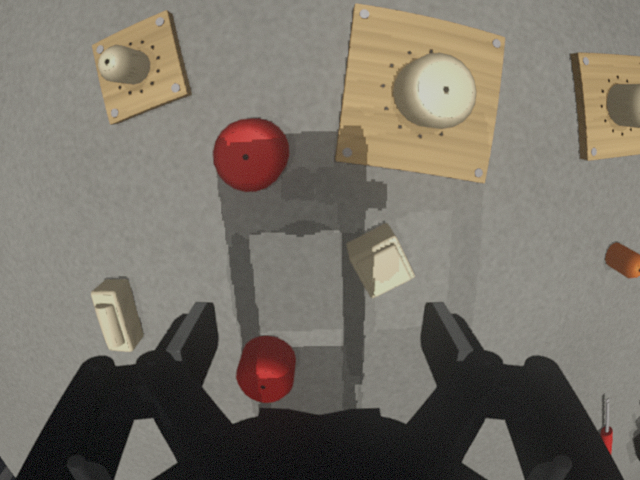

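View pics/side2.png

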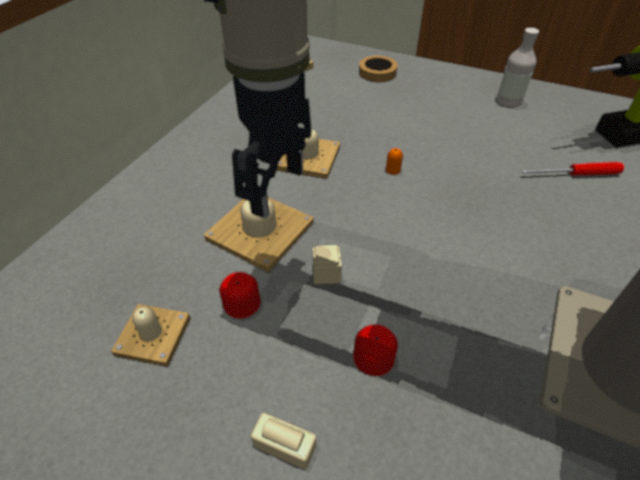

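Both views show three upright moulds on their boards, with vent holes in w8 at large (446,90) and small (107,62). The square and oblong moulds haven't moved. I'll check the centring numerically, including the middle one in the scene view.

```bash
python3 - <<'E'
from h import *
import pickle
p=pickle.load(open("w8.pkl","rb"))
print("large",wray(p,(446,90),65)[:2].round(1),"small",wray(p,(107,62),65)[:2].round(1))
s=snapshot("scene")
for n in ["mould_large_centre","mould_middle_centre","mould_small_centre","board_large","board_middle","board_small"]:
    for r in place_of(s,n)[:3]: print(n,np.round(r["location"]),round(r["conf"],2))
E
```

```text
large [603.7 -17. ] small [635.8 241.5]
mould_large_centre [337. 130.  26.] 0.79
mould_large_centre [605. -15.  44.] 0.57
mould_middle_centre [ 628. -247.   36.] 0.91
mould_small_centre [637. 245.  38.] 0.96
mould_small_centre [ 444. -284.   26.] 0.83
mould_small_centre [605. -16.  40.] 0.26
board_large [604. -19.   3.] 0.87
board_middle [ 621. -248.   -1.] 0.72
board_small [631. 242.  -1.] 0.91
```

The large and small moulds are within about 1.5 mm. One wrist look will settle the middle one.

```bash
python3 -m handwheel '[[1,0.3,3.8,0,0,0,0],[1,0.3,3.8,0,0,0,0],[1,0.3,3.8,0,0,0,0],[1,0.3,3.8,0,0,0,0],[1,0.3,3.8,0,0,0,0],[1,0.3,3.8,0,0,0,0],[1,0.3,3.8,0,0,0,0],[1,0,2,0,0,0,0],[1,0,0,0,0,0,0],[1,0,0,0,0,0,0],[1,0,0,0,0,0,0]]'
python3 - <<'E'
from h import *
p=wlook("w9",["mould_middle_centre","board_middle"],False)
b=trace(p,"board_middle")[0]["pixels"]; y,x=np.where(b); R=(x.min(),max(y.min(),0),x.max(),y.max()); print(R)
for q in darkholes(p,R): print(q,wray(p,q,15)[:2].round(1),wray(p,q,65)[:2].round(1))
E
```

```text
time: 24.93
tool_pos: [520.3, -208.8, 204.9]
tcp_rot: [-180.0, 0.0, -0.0]
ft_force: [0.3, 0.4, -0.7]
finger_gap: 85.3
grip_force: 0.0
cam [ 600. -209.  331.] [ 520.4 -208.4  205. ]
mould_middle_centre [ 622.7 -240.6   36.4] 0.91
(np.int64(285), np.int64(24), np.int64(435), np.int64(168))
[402.0, 34.0] [ 676.  -278.7] [ 664.  -267.6]
[285.9, 50.8] [ 658.7 -181.2] [ 649.4 -185.6]
[339.0, 65.5] [ 645.5 -225.3] [ 638.4 -222.7]
[397.1, 84.6] [ 630.8 -274.4] [ 626. -264.]
[327.6, 81.2] [ 631.9 -215.8] [ 626.9 -214.7]
[371.9, 88.2] [ 626.7 -252.9] [ 622.5 -245.9]
[326.5, 99.5] [ 616.3 -214.9] [ 613.7 -214. ]
[396.8, 100.5] [ 617.  -274.3] [ 614.4 -263.9]
[388.1, 111.5] [ 607.2 -266.9] [ 606.1 -257.7]
[334.7, 116.5] [ 601.8 -221.8] [ 601.6 -219.7]
[360.7, 117.7] [ 601.2 -243.6] [ 601.  -238.1]
[386.0, 122.0] [ 598.1 -265.3] [ 598.5 -256.4]
[350.7, 127.7] [ 592.5 -235.3] [ 593.7 -231.1]
[369.5, 129.8] [ 591.  -251.2] [ 592.5 -244.5]
[374.5, 166.2] [ 559.8 -256.2] [ 566.2 -248.7]
```

The middle mould's vent hole is at (622.5,-245.9) and its board centre at (621.7,-245.5), so it is within 1 mm.

```bash
python3 -c "
from bench import hand_in; print(hand_in())"
```

```text
the job is handed in; nothing more can be done
None
```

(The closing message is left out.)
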